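# Lock a moulded clip in its check jig and gauge it

## Robot

A 6-joint arm with a two-finger parallel gripper is mounted at the origin on the work surface. World frame = base frame: x ahead of the robot, y to its left, z up, the work surface at z = 0. Lengths are in m, angles in rad, forces in N, time in s.
With the tool pointing down it reaches from about 0.275 to 0.875 m from the base axis. Payload 12.5 kg.
Tool frame: the origin (TCP) lies at the very end of the fingers, on their centre line; the grasp point (between the pads) lies 19 mm behind it; z points along the fingers, y is the line along which they close (so a half turn about z gives the same grasp; the last joint's range is limited). The gripper opens to 85 mm and grips with 20 to 120 N. Pads are 22 mm wide; open, the fingers measure 114 mm over their backs; the gripper's body (76 mm by 85 mm) begins 54 mm behind the grasp point. The pads swing forward as they close: fully open they stand 13 mm farther back than shut.
Start: joints at [1.26, 0.351, 1.652, -0, 1.139, -0.085], TCP at [0.123, 0.536, 0.231] pointing down, gripper open.
Joint ranges: [-2.75, 2.75], [-0.79, 2.1], [0.01, 2.65], [-1.57, 4.71], [0.07, 3.14], [-2.87, 2.87]. Speed limits (rad/s): [2.22, 2.22, 2.79, 3.14, 3.14, 3.14].

## Interface

Orientations are given as a unit quaternion [w, x, y, z].
In Python, from workcell import sense, read_camera, finish_job gives the robot as it stands.
- The arm moves only by the tool send_rows, never from a script. Its argument "motion" is a list of rows, each a list of 3 entries, a list of its own where there are three numbers: the shift along the tool's x, y, z in m, then the turn, a rotation vector about the tool's x, y, z in rad, then the finger opening in m, from 0 to 0.0854. In form: [[[dx, dy, dz], [ax, ay, az], grip], ...]. A call has 1 to 20 rows; each row is the pose to reach, as a shift and turn from the pose commanded when the call began, along the tool's axes at that moment; what a row does not reach only later rows make up. A row lasts 1/12 s, in which the tool goes at most 41.7 mm and 7.16 degrees, less where a joint would pass 70% of its speed; a pose out of reach is approached as far as the arm can. A call with a gripper value outside its range is refused whole. The fingers move at their own pace and stop on an object; "newtons" is the grip in N (left out, the last holds). Time passes only in rows, so rows that repeat a pose let the fingers close. It gives the time, the measured TCP pose, the force, the opening and the grip force at its end, in the units of the state.
- sense(): the state, without advancing time (a new reading comes with each control period).
- read_camera(name): name is "scene" or "top" or "wrist"; returns a dict with "img" (384x512x3 uint8, red, green, blue), "depth" (384x512 float32, m along the optical axis (not along the pixel's ray), 0 where there is no reading), "K" (3x3 intrinsics, pixels), "world_from_camera" (4x4, takes a point from camera to world coordinates); the wrist camera has in their place "tool_from_camera" (4x4, takes a point from camera to tool coordinates, whose origin is the TCP and whose axes are the flange's). Camera axes: x right, y down, z forward; pixel columns grow to the right and rows downward; lengths in m; the calibration is good to about 2 mm. A picture is of the moment at which its call begins: read the wrist's pose just before it.
- finish_job(): hands the job in; it is judged then, once.
The state is a dict: "time": time; "qpos": joint angles; "qd": joint speeds; "tau": joint torques, N m; "eef_pos": TCP position; "ee_rot": TCP orientation; "wrist_force": force on the tool from outside, world axes, zero at the start; "torque": the same for the moment, N m; "opening": opening from 0.0 (shut) to 1.0 (fully open); "gripper_force": force on a finger pad.
Only numpy, scipy, OpenCV 4.12 (cv2) and the standard library are available. Lean on these libraries where they do the work, as an engineer would, in place of code of your own. Each camera call takes 0.05 s, during which the arm holds its last target. There are 200 camera calls.

## Task

Lock the black clip into its check jig by knocking the orange-headed pin all the way down with the mallet, then put the mallet down on the bench, clear of the jig. Next take the blue pen gauge out of its stand and hold its tip on the blue dot, square to the sloping face, pressing gently so that the sprung tip goes in about halfway. Finish while still holding the gauge there with the pin still down; leave the glasses, screwdriver, jar and spare clips where they are.

Things in the scene. Friction and masses are not known exactly. Their poses are not given: they have to be found in the camera images.
- jig: Aluminium jig plate, 130 x 150 x 20 mm, fixed to the bench, holding a black moulded clip. Origin: centre of its underside, z up. In its frame the pin stands at x 0, y +48 mm; the clip's lug under it (30 mm wide in x, y -17 to +73 mm) is 44 mm above the bench at its top; two blue rails beside it reach 32 mm; the sloping test block is at x 0, y -42 mm.
- lock_pin: Locking pin of the jig. Origin: centre of the top of its orange head (20 mm diameter, 8 mm thick), 64 mm above the bench when fully up, 52 mm when fully down (head resting on the lug). It starts 0 to 3 mm down from the top. It slides straight down, is stiff (6 to 8 N move it) and stays where it is left.
- test_face (a point): Sloping top of the clip's black test block, 50 x 50 mm, with a blue dot (14 mm diameter) in a thin white ring at its centre; fixed in the jig. Origin: centre of the dot, on the face, 45 mm above the bench. z is the outward normal, leaning 0.30 rad (17 degrees) from vertical towards the jig's -x (the robot's side); y is the jig's y.
- mallet: Loose mallet, 0.32 to 0.48 kg, standing on one of its two white faces. Head: upright cylinder, 48 mm diameter, 70 mm tall, aluminium between white ends. A wooden handle runs level from it along the mallet's -x. Origin: centre of the head's lower face; z up along the head. Centre of mass 8 mm from the head's axis, towards the handle. Mallet and gauge stand may change sides.
- mallet_grip (a point): Point on the centre line of the mallet's handle, 48 mm from the head's axis (24 mm clear of the head), 35 mm above the bench as it stands. The handle is a bar 22 mm wide (mallet's y) and 24 mm high that ends 156 mm from the head's axis.
- stand: Grey stand block, 64 x 64 x 70 mm, fixed to the bench, with an upright through hole of 19 mm in the centre of its top in which the gauge hangs. Origin: centre of its underside on the bench.
- gauge: Loose round pen gauge, 0.15 kg, upright in the stand. Origin: underside centre of its yellow collar (34 mm diameter, 7 mm thick), which rests on the stand's top; z along the gauge to its rear. Blue round grip, 25 mm diameter, 7 to 69 mm above the origin, then a black cap to 75 mm. Below the collar a steel nose, 16 mm diameter, 36 mm long, then the sprung tip, 18 mm. Lifts straight out.
- gauge_tip (a point): Round end (8 mm diameter) of the gauge's red sprung tip, on the gauge's axis, 54 mm from the gauge's origin when the tip is out, towards the gauge's -z.
- plunger (a joint): How far the sprung tip is pushed into the gauge, m: 0 out, 0.010 at its stop, so 0.005 is halfway. Spring of 500 N/m without preload: 2.5 N at halfway.
- safety_glasses: Bystander: safety glasses with amber lenses, about 140 mm wide, 45 mm high. Leave alone.
- screwdriver: Bystander: a screwdriver lying on the bench. Leave alone.
- jar: Bystander: a small jar with blue cap, 60 mm diameter, 75 mm high. Leave alone.
- spare_clip_a: Bystander: loose black moulded clip, about 90 x 30 x 22 mm. Leave alone.
- spare_clip_b: Bystander: another such clip. Leave alone.
Mind the look-alikes: they are no part of the job. There is more than one size of the gauge; the job needs the smaller.

How it is judged:
By the outcome, as a careful person would: the job done as asked, in the order asked, and still so for the second after the job is handed in, while the arm keeps its last pose, push and grip.
It also fails if it takes over 70 s, if anything falls off the work surface, if the arm or the gripper's body presses on something with over 40 N, if the wrist force passes 120 N, or if a joint passes its speed limit or range.

## Working session

There is one attempt and no reset: what is moved stays moved. The work goes in short steps, Python scripts to look and compute and a tool call to move; the robot and the scene stay as the last step left them, time stands still between calls to the robot, and variables do not carry over. Pictures are saved under pics/ and viewed, at most 10 in all, crops included, and the job is handed in when it is done.

Besides the shell and the picture viewer there is one more tool, called after "Call:" by a JSON object that holds its "api" and its "payload", one argument or row to a line. send_rows: Moves the arm, as the interface text tells. Its arguments: {"type":"object","properties":{"motion":{"type":"array"},"newtons":{"type":"number"}},"required":["motion"]}

```bash
mkdir -p pics; ls
python3 - <<'E'
from workcell import sense, read_camera
import cv2,numpy as np,pickle
s=sense();print(s)
d={n:read_camera(n) for n in("scene","top")}
pickle.dump(d,open("cams.pkl","wb"))
for n in d: cv2.imwrite(f"pics/{n}.png",cv2.resize(d[n]["img"][...,::-1],(800,600),interpolation=cv2.INTER_CUBIC)); print(d[n]["K"],d[n]["world_from_camera"])
E
```

```text
pics
{'time': 0.0, 'qpos': array([ 1.26037125e+00,  3.51226231e-01,  1.65243676e+00, -2.90565075e-05,
        1.13909112e+00, -8.45877217e-02]), 'qd': array([-0.00093268, -0.00033087, -0.00180611, -0.00153812,  0.00092182,
       -0.00263846]), 'tau': array([ 7.44908425e-05, -5.06109381e+01, -2.91406095e+01, -5.36722939e-05,
        4.56318361e-03,  5.25421456e-06]), 'eef_pos': array([0.12303009, 0.53571954, 0.23075908]), 'ee_rot': array([-1.01018280e-04,  1.12672799e-01,  9.93631976e-01, -5.72028466e-04]), 'wrist_force': array([-0.22161873, -0.30921113,  0.31581025]), 'torque': array([0.0185273 , 0.0190622 , 0.01012093]), 'gripper_force': 0.0, 'opening': 1.0017217459124448}
[[349.02096116   0.         249.38118401]
 [  0.         349.02096116 193.81475364]
 [  0.           0.           1.        ]] [[ 0.43632543  0.63269864 -0.63977539  1.29678422]
 [ 0.89959805 -0.32138791  0.29569098 -0.34457048]
 [-0.0185328  -0.70455819 -0.70940418  0.86626938]
 [ 0.          0.          0.          1.        ]]
[[362.80710482   0.         257.15737176]
 [  0.         362.80710482 187.73459147]
 [  0.           0.           1.        ]] [[ 1.62842626e-02 -9.88611112e-01  1.49609133e-01  4.25754963e-01]
 [-9.99867117e-01 -1.59878955e-02  3.18354579e-03 -1.37498224e-02]
 [-7.55353569e-04 -1.49641094e-01 -9.88740094e-01  1.18869538e+00]
 [ 0.00000000e+00  0.00000000e+00  0.00000000e+00  1.00000000e+00]]
```

View pics/scene.png

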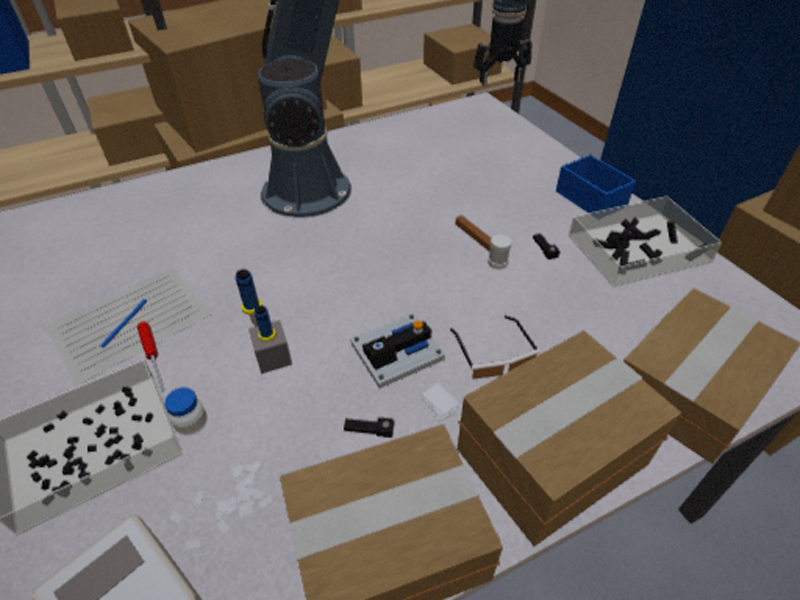

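View pics/top.png

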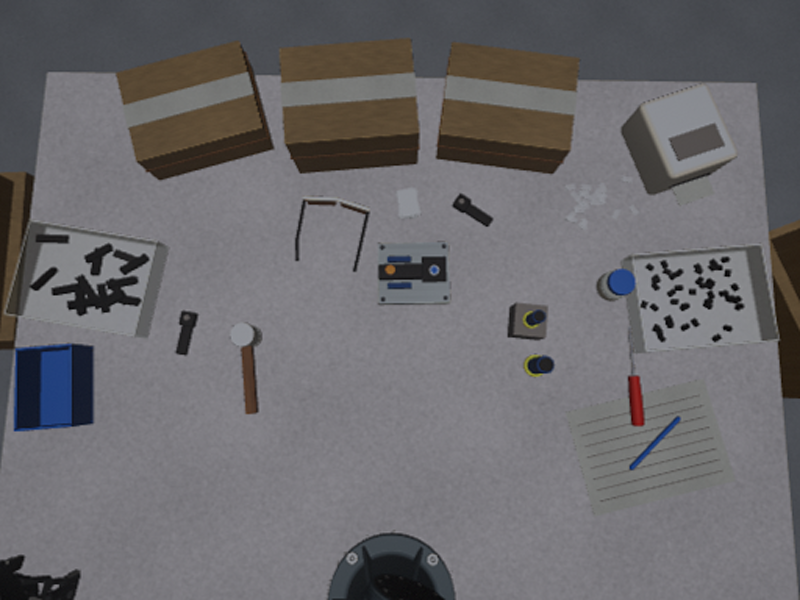

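The scene shows the mallet at (498,250), the jig at (397,348), a gauge in the grey stand at (265,325) and another gauge standing free behind it at (247,290). In the top view these are the mallet head at (244,333), handle end at (251,412), jig pin at (390,270), dot at (434,270), stand gauge at (534,319) and the look-alike at (540,365). The gauge in the grey stand fits the description. I'll measure and crop to confirm.

```bash
cat > h.py <<'E'
import numpy as np
def pts(c,u,v):
    """world points of pixels u,v (arrays, 512x384) from a camera dict"""
    z=c["depth"][v,u]; K=c["K"]
    p=np.stack([(u-K[0,2])/K[0,0]*z,(v-K[1,2])/K[1,1]*z,z],-1)
    T=c["world_from_camera"]; return p@T[:3,:3].T+T[:3,3]
def box(c,u0,u1,v0,v1):
    v,u=np.mgrid[v0:v1,u0:u1]; v=v.ravel();u=u.ravel()
    return pts(c,u,v),c["img"][v,u].astype(int),u,v
E
python3 - <<'E'
import pickle,cv2,numpy as np
from h import *
d=pickle.load(open("cams.pkl","rb"));t=d["top"];s=d["scene"]
def rep(n,P): print(n,len(P),np.median(P,0).round(4),P.min(0).round(4),P.max(0).round(4))
P,C,u,v=box(t,235,295,150,200)
hsv=cv2.cvtColor(C.astype(np.uint8)[None],cv2.COLOR_RGB2HSV)[0].astype(int)
rep("orange",P[(hsv[:,0]<18)&(hsv[:,1]>120)&(hsv[:,2]>90)])
rep("blue",P[(hsv[:,0]>98)&(hsv[:,0]<125)&(hsv[:,1]>120)&(u>268)])
b=(hsv[:,0]>98)&(hsv[:,0]<125)&(hsv[:,1]>120)&(u<266); rep("rails",P[b])
pl=P[(abs(P[:,2]-.02)<.006)]; rep("plate",pl); print(cv2.minAreaRect((pl[:,:2]*1000).astype(np.float32)))
P,C,u,v=box(t,140,175,200,270)
h=P[(P[:,2]>.06)];rep("mhead",h)
w=P[(P[:,2]>.036)&(P[:,2]<.055)];rep("handle",w);print(cv2.minAreaRect((w[:,:2]*1000).astype(np.float32)))
P,C,u,v=box(t,320,360,190,245)
for n,a,b in(("standtop",.06,.073),("up",.08,.3)): 
    m=(P[:,2]>a)&(P[:,2]<b)
    rep(n+" A",P[m&(v<222)]); rep(n+" B",P[m&(v>=222)])
q=P[(P[:,2]>.06)&(P[:,2]<.073)&(v<220)];print(cv2.minAreaRect((q[:,:2]*1000).astype(np.float32)))
P,C,u,v=box(s,145,190,165,245)
for n,a,b in(("up",.075,.3),):
    m=(P[:,2]>a)&(P[:,2]<b); near=P[:,0]>.42
    rep(n,P[m])
crop=cv2.resize(s["img"][160:245,130:215,::-1],(400,400),interpolation=cv2.INTER_CUBIC)
crop2=cv2.resize(t["img"][185:245,315:375,::-1],(400,400),interpolation=cv2.INTER_CUBIC)
cv2.imwrite("pics/crop.png",np.hstack([crop,crop2]))
E
```

```text
orange 27 [0.6465 0.0164 0.0609] [0.6398 0.007  0.045 ] [0.6529 0.0232 0.0652]
blue 11 [ 0.65   -0.0731  0.0482] [ 0.6447 -0.0791  0.0416] [ 0.6541 -0.0695  0.0509]
rails 70 [ 0.6462 -0.0039  0.032 ] [ 0.6156 -0.0254  0.0265] [0.6802 0.021  0.0381]
plate 1132 [ 0.6283 -0.0344  0.0201] [ 0.5812 -0.1106  0.0143] [0.7145 0.0417 0.0259]
((648.6126098632812, -33.89281463623047), (131.33984375, 149.75531005859375), 1.7896384000778198)
mhead 197 [0.5084 0.3032 0.0701] [ 0.4258 -0.0137  0.0606] [0.533  0.3264 1.1887]
handle 347 [0.4228 0.2913 0.047 ] [0.3553 0.2752 0.0366] [0.5283 0.3089 0.0536]
((441.5849304199219, 293.146728515625), (172.9846954345703, 27.70250701904297), 2.896883487701416)
standtop A 289 [ 0.5393 -0.2605  0.0698] [ 0.5143 -0.2995  0.0602] [ 0.5797 -0.2328  0.073 ]
standtop B 3 [ 0.4589 -0.2512  0.0692] [ 0.4558 -0.2628  0.0673] [ 0.4772 -0.2507  0.0718]
up A 98 [ 0.5458 -0.2611  0.1386] [ 0.5351 -0.2785  0.0802] [ 0.5587 -0.253   0.1482]
up B 164 [ 0.4567 -0.2643  0.1563] [ 0.4428 -0.2865  0.0804] [ 0.4738 -0.2514  0.1683]
((547.541259765625, -265.81170654296875), (64.14671325683594, 64.55128479003906), 85.11167907714844)
up 469 [ 0.4727 -0.2693  0.1221] [ 0.4466 -0.2912  0.075 ] [ 0.564  -0.2495  0.1661]
```

View pics/crop.png

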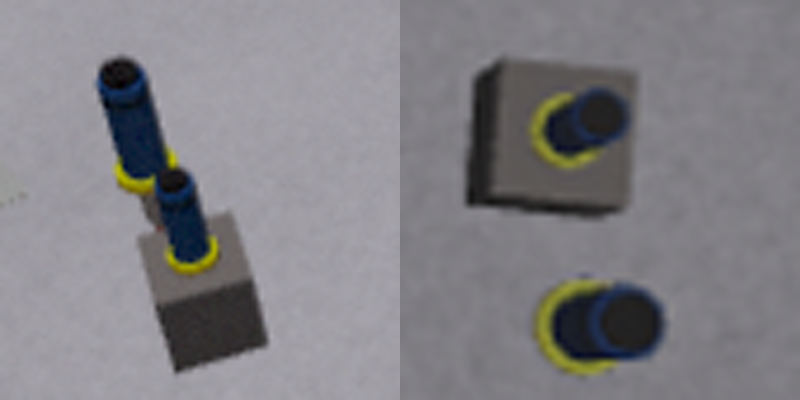

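The crop shows the gauge in the grey stand at the left (175,220) and right (575,130). It is the thinner one with its cap at 145 mm, which equals 70+75. The free-standing one at left (130,130) and right (610,325) is larger (top at about 165 mm), so it's the look-alike. Jig centre is (0.6486,-0.0339) with yaw 1.8°, and its 131 x 150 mm measured size fits. I'll move above the mallet.

```bash
cat >> h.py <<'E'
from scipy.spatial.transform import Rotation as Ro
def R(s): q=s["ee_rot"]; return Ro.from_quat([q[1],q[2],q[3],q[0]])
def down(yawy):
    """tool pointing down, tool y at world angle yawy"""
    y=np.array([np.cos(yawy),np.sin(yawy),0]);z=np.array([0,0,-1.]);return Ro.from_matrix(np.c_[np.cross(y,z),y,z])
def go(s,p,Rt):
    r=R(s);print("shift",(r.inv().apply(np.array(p)-s["eef_pos"])).round(4),"turn",(r.inv()*Rt).as_rotvec().round(4))
def wpts(s,c,u,v):
    """world points from wrist camera"""
    T=np.eye(4);T[:3,:3]=R(s).as_matrix();T[:3,3]=s["eef_pos"]
    return pts({**c,"world_from_camera":T@c["tool_from_camera"]},u,v)
E
python3 - <<'E'
from workcell import sense
from h import *
go(sense(),[.45,.294,.23],down(np.radians(92.9)))
E
```

```text
shift [-0.3728 -0.1624  0.001 ] turn [-0.0011 -0.0003 -0.2764]
```

Call:
{"api": "send_rows", "payload": {
  "motion": [
    [[-0.373,-0.162,0],[0,0,-0.276],0.0854],
    [[-0.373,-0.162,0],[0,0,-0.276],0.0854],
    [[-0.373,-0.162,0],[0,0,-0.276],0.0854],
    [[-0.373,-0.162,0],[0,0,-0.276],0.0854],
    [[-0.373,-0.162,0],[0,0,-0.276],0.0854],
    [[-0.373,-0.162,0],[0,0,-0.276],0.0854],
    [[-0.373,-0.162,0],[0,0,-0.276],0.0854],
    [[-0.373,-0.162,0],[0,0,-0.276],0.0854],
    [[-0.373,-0.162,0],[0,0,-0.276],0.0854],
    [[-0.373,-0.162,0],[0,0,-0.276],0.0854],
    [[-0.373,-0.162,0],[0,0,-0.276],0.0854],
    [[-0.373,-0.162,0],[0,0,-0.276],0.0854],
    [[-0.373,-0.162,0],[0,0,-0.276],0.0854],
    [[-0.373,-0.162,0],[0,0,-0.276],0.0854]
  ],
  "newtons": 100
}}

```text
time: 1.27
eef_pos: [0.4495, 0.2953, 0.2312]
ee_rot: [-0.0, -0.026, 1.0, -0.0]
wrist_force: [0.4, 0.1, -0.5]
opening: 1.0
gripper_force: 0.0
```

Run:
```python
from workcell import sense,read_camera
from h import *
import cv2
s=sense();c=read_camera("wrist");print(s["time"],s["eef_pos"],R(s).as_matrix().round(3),c["tool_from_camera"].round(3))
cv2.imwrite("pics/w1.png",c["img"][...,::-1])
v,u=np.mgrid[0:384,0:512];P=wpts(s,c,u.ravel(),v.ravel());d=c["depth"].ravel()
P=P[d>.12]; near=(abs(P[:,0]-.45)<.13)&(abs(P[:,1]-.295)<.05)
P=P[near]
h=P[(P[:,2]>.06)&(P[:,2]<.08)];w=P[(P[:,2]>.04)&(P[:,2]<.053)&(P[:,0]<.475)]
for q in(h,w):
  print(len(q),np.median(q,0).round(4),q.min(0).round(4),q.max(0).round(4),cv2.minAreaRect((q[:,:2]*1000).astype(np.float32)))
print(cv2.minEnclosingCircle((h[:,:2]*1000).astype(np.float32)))
```

```text
1.2667 [0.44947616 0.29526358 0.23115437] [[-0.999 -0.051 -0.001]
 [-0.051  0.999 -0.   ]
 [ 0.001 -0.    -1.   ]] [[-0.001 -0.962 -0.272  0.069]
 [ 1.    -0.    -0.002  0.001]
 [ 0.002 -0.272  0.962 -0.142]
 [ 0.     0.     0.     1.   ]]
1150 [0.5061 0.305  0.0692] [0.4846 0.2816 0.0601] [0.5317 0.3288 0.0716] ((507.59466552734375, 305.2501220703125), (46.942413330078125, 46.647972106933594), 45.84012985229492)
1824 [0.4098 0.2927 0.0461] [0.353  0.2752 0.0407] [0.475  0.3117 0.0486] ((414.58929443359375, 293.04327392578125), (123.74374389648438, 22.04323959350586), 7.349935054779053)
((507.97576904296875, 305.2372131347656), 23.964679718017578)
```

View pics/w1.png

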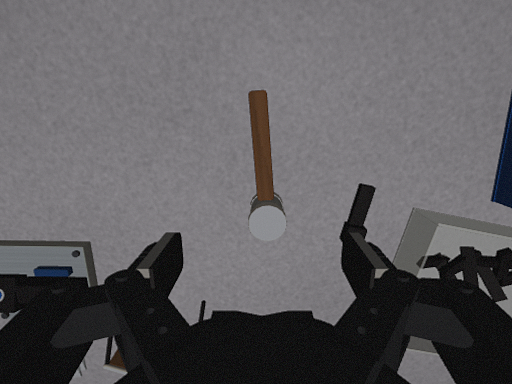

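The wrist view shows the mallet with its white head at (267,222) and handle end at (258,95), and free space on both sides for the fingers. Head centre is (0.508,0.305), handle angle 7.35°, and the sizes fit (47 mm, 22 mm). I'll descend and grip.

Call:
{"api": "send_rows", "payload": {
  "motion": [
    [[-0.011,0.003,0.04],[0,0,-0.077],0.0854],
    [[-0.011,0.003,0.08],[0,0,-0.077],0.0854],
    [[-0.011,0.003,0.12],[0,0,-0.077],0.0854],
    [[-0.011,0.003,0.15],[0,0,-0.077],0.0854],
    [[-0.011,0.003,0.18],[0,0,-0.077],0.0854],
    [[-0.011,0.003,0.2],[0,0,-0.077],0.0854],
    [[-0.011,0.003,0.214],[0,0,-0.077],0.0854],
    [[-0.011,0.003,0.214],[0,0,-0.077],0.0854],
    [[-0.011,0.003,0.214],[0,0,-0.077],0.0],
    [[-0.011,0.003,0.214],[0,0,-0.077],0.0],
    [[-0.011,0.003,0.214],[0,0,-0.077],0.0],
    [[-0.011,0.003,0.214],[0,0,-0.077],0.0],
    [[-0.011,0.003,0.214],[0,0,-0.077],0.0],
    [[-0.011,0.003,0.214],[0,0,-0.077],0.0],
    [[-0.011,0.003,0.214],[0,0,-0.077],0.0],
    [[-0.011,0.003,0.214],[0,0,-0.077],0.0],
    [[-0.011,0.003,0.214],[0,0,-0.077],0.0],
    [[-0.011,0.003,0.214],[0,0,-0.077],0.0]
  ],
  "newtons": 110
}}

```text
time: 2.82
eef_pos: [0.4615, 0.2985, 0.0182]
ee_rot: [0.0, -0.064, 0.998, 0.0]
wrist_force: [-2.9, -0.7, 8.0]
opening: 0.24
gripper_force: 107.2
```

Run:
```python
from workcell import sense
from h import *
s=sense();print(s["time"],s["opening"],s["gripper_force"],s["eef_pos"])
go(s,[.647-.048,.0145,.15],down(np.radians(90)))
```

```text
2.8167 0.23997773356827057 107.2221028804779 [0.46150392 0.29846725 0.01824941]
shift [-0.1005 -0.2991 -0.1318] turn [0.0006 0.001  0.1272]
```

Call:
{"api": "send_rows", "payload": {
  "motion": [
    [[0,0,-0.03],[0,0,0],0],
    [[0,0,-0.06],[0,0,0],0],
    [[0,0,-0.095],[0,0,0],0],
    [[0,0,-0.132],[0,0,0],0],
    [[-0.02,-0.06,-0.132],[0,0,0.03],0],
    [[-0.04,-0.1,-0.132],[0,0,0.06],0],
    [[-0.05,-0.14,-0.132],[0,0,0.09],0],
    [[-0.065,-0.18,-0.132],[0,0,0.12],0],
    [[-0.08,-0.22,-0.132],[0,0,0.127],0],
    [[-0.09,-0.255,-0.132],[0,0,0.127],0],
    [[-0.097,-0.28,-0.132],[0,0,0.127],0],
    [[-0.102,-0.299,-0.132],[0,0,0.127],0],
    [[-0.102,-0.299,-0.132],[0,0,0.127],0],
    [[-0.102,-0.299,-0.132],[0,0,0.127],0],
    [[-0.102,-0.299,-0.132],[0,0,0.127],0],
    [[-0.102,-0.299,-0.132],[0,0,0.127],0]
  ]
}}

```text
time: 4.15
eef_pos: [0.5998, 0.0156, 0.1492]
ee_rot: [-0.0, -0.001, 1.0, 0.0]
wrist_force: [-0.2, -0.3, -3.0]
opening: 0.24
gripper_force: 109.0
```

Run:
```python
from workcell import sense,read_camera
from h import *
import cv2
s=sense();print(s)
c=read_camera("wrist");cs=read_camera("scene")
cv2.imwrite("pics/w2.png",np.hstack([cv2.resize(c["img"],(400,300)),cv2.resize(cs["img"][180:280,210:343],(400,300))])[...,::-1])
v,u=np.mgrid[0:384,0:512];P=wpts(s,c,u.ravel(),v.ravel());d=c["depth"].ravel()
C=c["img"].reshape(-1,3).astype(int)
m=(C.min(1)>130)&(P[:,2]>.17)&(d>0)
print(m.sum(),np.median(P[m],0),P[m].min(0),P[m].max(0)) if m.sum() else 0
# head top in scene view
P,C,u,v=box(cs,230,330,130,260); m=(P[:,0]>.615)&(P[:,0]<.68)&(abs(P[:,1]-.015)<.05)&(P[:,2]>.1)
q=P[m];print(len(q),q.min(0),q.max(0)); q=q[q[:,2]>q[:,2].max()-.012]
print(cv2.minEnclosingCircle((q[:,:2]*1000).astype(np.float32)),np.median(q,0))
```

```text
{'time': 4.15, 'qpos': array([-5.17194057e-02,  5.31981048e-01,  1.59183099e+00,  1.82459729e-04,
        1.01851559e+00, -1.62389090e+00]), 'qd': array([ 0.00787571, -0.002278  , -0.00167255, -0.00195039, -0.00163421,
       -0.00165539]), 'tau': array([-9.01841484e-01, -6.05027890e+01, -2.83172071e+01, -1.87109818e-02,
       -1.32825840e-01,  4.19362987e-03]), 'eef_pos': array([0.59975587, 0.01555676, 0.14916668]), 'ee_rot': array([-3.62913887e-04, -6.39692787e-04,  9.99999725e-01,  9.67925530e-05]), 'wrist_force': array([-0.21076081, -0.27817136, -2.9974556 ]), 'torque': array([ 0.00409892,  0.14149466, -0.06461433]), 'gripper_force': 108.98161768913269, 'opening': 0.23991934639521542}
58 [0.58988442 0.00450995 0.18595758] [ 0.58687204 -0.03589346  0.18481187] [0.60773798 0.03113986 0.2320645 ]
951 [ 0.61502762 -0.02025091  0.13020657] [0.67293825 0.04975935 0.34672441]
((627.0853271484375, 4.311423301696777), 27.237579345703125) [ 0.63569107 -0.00132581  0.34250116]
```

View pics/w2.png

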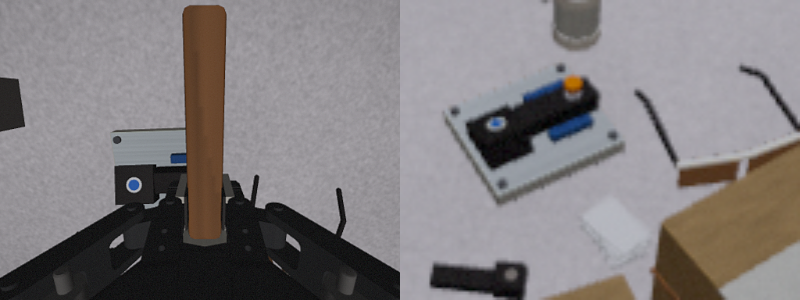

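The left wrist view shows the gripped handle at (205,120) and the blue dot at (134,185). The right scene crop shows the pin up at (573,85), with the mallet head at (577,20) above and behind it. I'll lower it onto the pin.

Call:
{"api": "send_rows", "payload": {
  "motion": [
    [[0,0,0.03],[0,0,0],0],
    [[0,0,0.055],[0,0,0],0],
    [[0,0,0.064],[0,0,0],0],
    [[0,0,0.066],[0,0,0],0],
    [[0,0,0.068],[0,0,0],0],
    [[0,0,0.07],[0,0,0],0],
    [[0,0,0.072],[0,0,0],0],
    [[0,0,0.074],[0,0,0],0],
    [[0,0,0.076],[0,0,0],0],
    [[0,0,0.078],[0,0,0],0],
    [[0,0,0.078],[0,0,0],0],
    [[0,0,0.078],[0,0,0],0]
  ]
}}

```text
time: 5.25
eef_pos: [0.601, 0.0146, 0.0716]
ee_rot: [0.001, -0.0, 1.0, 0.0]
wrist_force: [1.6, 2.0, 1.7]
opening: 0.24
gripper_force: 109.8
```

Call:
{"api": "send_rows", "payload": {
  "motion": [
    [[0,0,0.001],[0,0,0],0],
    [[0,0,0.002],[0,0,0],0],
    [[0,0,0.002],[0,0,0],0],
    [[0,0,0.002],[0,0,0],0]
  ]
}}

```text
time: 5.58
eef_pos: [0.6009, 0.0146, 0.07]
ee_rot: [0.001, -0.0, 1.0, 0.0]
wrist_force: [0.2, 1.8, 7.9]
opening: 0.237
gripper_force: 111.0
```

Call:
{"api": "send_rows", "payload": {
  "motion": [
    [[0,0,0.001],[0,0,0],0],
    [[0,0,0.002],[0,0,0],0],
    [[0,0,0.002],[0,0,0],0],
    [[0,0,0.002],[0,0,0],0]
  ]
}}

```text
time: 5.92
eef_pos: [0.6008, 0.0146, 0.0695]
ee_rot: [0.001, -0.0, 1.0, -0.0]
wrist_force: [-10.3, 2.6, 25.6]
opening: 0.24
gripper_force: 113.6
```

28 N with no more travel: the pin is seated. Lifting and checking.

Call:
{"api": "send_rows", "payload": {
  "motion": [
    [[0,0,-0.02],[0,0,0],0],
    [[0,0,-0.05],[0,0,0],0],
    [[0,0,-0.08],[0,0,0],0],
    [[0.02,0.03,-0.08],[0,0,-0.02],0],
    [[0.04,0.07,-0.08],[0,0,-0.04],0],
    [[0.06,0.11,-0.08],[0,0,-0.07],0],
    [[0.08,0.15,-0.08],[0,0,-0.1],0],
    [[0.1,0.19,-0.08],[0,0,-0.127],0],
    [[0.115,0.23,-0.08],[0,0,-0.127],0],
    [[0.13,0.265,-0.08],[0,0,-0.127],0],
    [[0.1385,0.283,-0.08],[0,0,-0.127],0],
    [[0.1385,0.283,-0.08],[0,0,-0.127],0],
    [[0.1385,0.283,-0.05],[0,0,-0.127],0],
    [[0.1385,0.283,-0.01],[0,0,-0.127],0],
    [[0.1385,0.283,0.02],[0,0,-0.127],0],
    [[0.1385,0.283,0.035],[0,0,-0.127],0],
    [[0.1385,0.283,0.035],[0,0,-0.127],0]
  ]
}}

```text
time: 7.33
eef_pos: [0.4592, 0.2956, 0.0282]
ee_rot: [-0.004, -0.063, 0.998, -0.002]
wrist_force: [-0.9, -0.8, -3.7]
opening: 0.236
gripper_force: 109.0
```

Run:
```python
from workcell import sense,read_camera
from h import *
import cv2,pickle
s=sense();print(s["time"],s["eef_pos"],s["wrist_force"])
cs=read_camera("scene");ct=read_camera("top")
o=pickle.load(open("cams.pkl","rb"))
def org(c,b):
    P,C,u,v=box(c,*b)
    h=cv2.cvtColor(C.astype(np.uint8)[None],cv2.COLOR_RGB2HSV)[0].astype(int)
    m=(h[:,0]<18)&(h[:,1]>130)&(h[:,2]>80); q=P[m];return len(q),np.median(q,0).round(4),np.sort(q[:,2])[-6:].round(4)
for c in(o["scene"],cs):print("scene",org(c,(250,285,200,225)))
for c in(o["top"],ct):print("top",org(c,(235,265,160,185)))
print("glasses diff etc", (abs(cs["depth"]-o["scene"]["depth"])[180:300,280:345]>.01).sum())
P,C,u,v=box(ct,130,190,180,280)
m=(P[:,2]>.03)&(abs(P[:,1]-.3)<.04)&(P[:,0]<.56)&(P[:,0]>.3)&(P[:,2]<.12)
q=P[m&(P[:,0]>.485)];w=P[m&(P[:,0]<.43)]
for k in(q,w):
  if len(k): print(len(k),np.median(k,0).round(4),k.min(0).round(4),k.max(0).round(4))
```

```text
7.3333 [0.45918648 0.29563499 0.02823777] [-0.85720355 -0.77883425 -3.73026538]
scene (15, array([0.6531, 0.0143, 0.0601]), array([0.0605, 0.0606, 0.0611, 0.0614, 0.0627, 0.0631]))
scene (19, array([0.6524, 0.0145, 0.0497]), array([0.0516, 0.0517, 0.0519, 0.0524, 0.0525, 0.0526]))
top (28, array([0.6467, 0.0164, 0.0609]), array([0.0625, 0.0626, 0.0632, 0.0636, 0.0638, 0.0652]))
top (32, array([0.646 , 0.0151, 0.0525]), array([0.0543, 0.0543, 0.0553, 0.0576, 0.0597, 0.061 ]))
glasses diff etc 48
90 [0.5133 0.2844 0.0777] [0.4853 0.2786 0.0311] [0.5317 0.3012 0.0858]
38 [0.3652 0.2771 0.0586] [0.3556 0.2712 0.0417] [0.3771 0.2863 0.0632]
```

The pin head top now reads 52 mm, so it's fully down. Next I'll lower the mallet to the bench, watching the force.

Call:
{"api": "send_rows", "payload": {
  "motion": [
    [[0,0,0.003],[0,0,0],0],
    [[0,0,0.006],[0,0,0],0],
    [[0,0,0.009],[0,0,0],0],
    [[0,0,0.01],[0,0,0],0],
    [[0,0,0.01],[0,0,0],0],
    [[0,0,0.01],[0,0,0],0]
  ]
}}

```text
time: 7.93
eef_pos: [0.4618, 0.2976, 0.0225]
ee_rot: [0.0, -0.064, 0.998, 0.0]
wrist_force: [1.0, 0.4, -3.3]
opening: 0.239
gripper_force: 109.0
```

Call:
{"api": "send_rows", "payload": {
  "motion": [
    [[0,0,0.002],[0,0,0],0],
    [[0,0,0.004],[0,0,0],0],
    [[0,0,0.0045],[0,0,0],0],
    [[0,0,0.0045],[0,0,0],0],
    [[0,0,0.0045],[0,0,0],0]
  ]
}}

```text
time: 8.35
eef_pos: [0.4618, 0.2976, 0.0183]
ee_rot: [0.0, -0.064, 0.998, 0.0]
wrist_force: [-3.1, -1.3, 5.6]
opening: 0.241
gripper_force: 110.9
```

On the bench. Releasing and rising.

Call:
{"api": "send_rows", "payload": {
  "motion": [
    [[0,0,0],[0,0,0],0.04],
    [[0,0,0],[0,0,0],0.0854],
    [[0,0,0],[0,0,0],0.0854],
    [[0,0,0],[0,0,0],0.0854],
    [[0,0,0],[0,0,0],0.0854],
    [[0,0,0],[0,0,0],0.0854],
    [[0,0,-0.02],[0,0,0],0.0854],
    [[0,0,-0.05],[0,0,0],0.0854],
    [[0,0,-0.09],[0,0,0],0.0854],
    [[0,0,-0.13],[0,0,0],0.0854],
    [[0,0,-0.17],[0,0,0],0.0854],
    [[0,0,-0.21],[0,0,0],0.0854],
    [[0,0,-0.25],[0,0,0],0.0854],
    [[0,0,-0.25],[0,0,0],0.0854],
    [[0,0,-0.25],[0,0,0],0.0854]
  ]
}}

```text
time: 9.6
eef_pos: [0.4624, 0.2979, 0.2699]
ee_rot: [0.002, -0.064, 0.998, 0.001]
wrist_force: [-1.1, -0.2, -1.0]
opening: 1.001
gripper_force: 0.0
```

Run:
```python
from workcell import sense,read_camera
from h import *
import cv2
s=sense();c=read_camera("wrist");print(s["time"],s["eef_pos"],s["opening"])
v,u=np.mgrid[0:384,0:512];P=wpts(s,c,u.ravel(),v.ravel());d=c["depth"].ravel()
P=P[(d>.15)&(P[:,2]>.062)&(P[:,2]<.09)&(abs(P[:,0]-.51)<.06)&(abs(P[:,1]-.3)<.05)]
print(len(P),np.median(P,0),cv2.minEnclosingCircle((P[:,:2]*1000).astype(np.float32)))
go(s,[.535,-.266,.25],down(np.radians(91.8)))
```

```text
9.6 [0.46244316 0.29789832 0.26991298] 1.001264606860577
941 [0.50700065 0.3037651  0.06922794] ((507.954833984375, 304.17889404296875), 23.875469207763672)
shift [-3.000e-04 -5.686e-01  1.900e-02] turn [0.0018 0.0041 0.0959]
```

Call:
{"api": "send_rows", "payload": {
  "motion": [
    [[0,-0.5686,0.019],[0,0,0.096],0.0854],
    [[0,-0.5686,0.019],[0,0,0.096],0.0854],
    [[0,-0.5686,0.019],[0,0,0.096],0.0854],
    [[0,-0.5686,0.019],[0,0,0.096],0.0854],
    [[0,-0.5686,0.019],[0,0,0.096],0.0854],
    [[0,-0.5686,0.019],[0,0,0.096],0.0854],
    [[0,-0.5686,0.019],[0,0,0.096],0.0854],
    [[0,-0.5686,0.019],[0,0,0.096],0.0854],
    [[0,-0.5686,0.019],[0,0,0.096],0.0854],
    [[0,-0.5686,0.019],[0,0,0.096],0.0854],
    [[0,-0.5686,0.019],[0,0,0.096],0.0854],
    [[0,-0.5686,0.019],[0,0,0.096],0.0854],
    [[0,-0.5686,0.019],[0,0,0.096],0.0854],
    [[0,-0.5686,0.019],[0,0,0.096],0.0854],
    [[0,-0.5686,0.019],[0,0,0.096],0.0854],
    [[0,-0.5686,0.019],[0,0,0.096],0.0854],
    [[0,-0.5686,0.019],[0,0,0.096],0.0854],
    [[0,-0.5686,0.019],[0,0,0.096],0.0854]
  ]
}}

```text
time: 11.15
eef_pos: [0.5337, -0.2653, 0.2481]
ee_rot: [-0.001, -0.016, 1.0, 0.0]
wrist_force: [-0.7, -1.0, -0.8]
opening: 0.997
gripper_force: 0.0
```

Run:
```python
from workcell import sense,read_camera
from h import *
import cv2
s=sense();c=read_camera("wrist");print(s["time"],s["eef_pos"],s["qpos"].round(2))
cv2.imwrite("pics/w3.png",c["img"][...,::-1])
v,u=np.mgrid[0:384,0:512];P=wpts(s,c,u.ravel(),v.ravel());d=c["depth"].ravel()
n=(d>.09)&(abs(P[:,0]-.5475)<.05)&(abs(P[:,1]+.266)<.05)
q=P[n&(P[:,2]>.062)&(P[:,2]<.073)];print(len(q),cv2.minAreaRect((q[:,:2]*1000).astype(np.float32)))
q=P[n&(P[:,2]>.135)&(P[:,2]<.16)];print(len(q),np.median(q,0),cv2.minEnclosingCircle((q[:,:2]*1000).astype(np.float32)))
```

```text
11.15 [ 0.53368816 -0.26531168  0.24809526] [-0.54  0.42  1.51  0.    1.22 -2.14]
1762 ((546.08447265625, -266.19140625), (64.1247329711914, 64.40435791015625), 84.85901641845703)
493 [ 0.54404064 -0.26598648  0.14359755] ((546.056396484375, -265.97442626953125), 12.599218368530273)
```

View pics/w3.png

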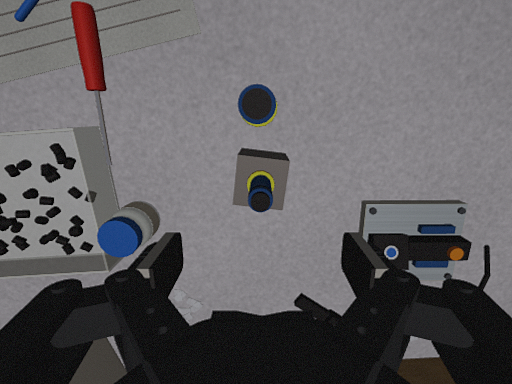

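The wrist view shows the small gauge in the stand at (261,195), the larger look-alike at (257,104) behind it, and the jar at (130,230) clear of the fingers. Gauge axis is (0.546,-0.266) with its cap at 144 mm and radius 12.6 mm, all fitting. Descending to grip.

Call:
{"api": "send_rows", "payload": {
  "motion": [
    [[-0.012,-0.001,0.03],[0,0,0],0.0854],
    [[-0.012,-0.001,0.06],[0,0,0],0.0854],
    [[-0.012,-0.001,0.09],[0,0,0],0.0854],
    [[-0.012,-0.001,0.12],[0,0,0],0.0854],
    [[-0.012,-0.001,0.145],[0,0,0],0.0854],
    [[-0.012,-0.001,0.157],[0,0,0],0.0854],
    [[-0.012,-0.001,0.157],[0,0,0],0.0854],
    [[-0.012,-0.001,0.157],[0,0,0],0.0854],
    [[-0.012,-0.001,0.157],[0,0,0],0],
    [[-0.012,-0.001,0.157],[0,0,0],0],
    [[-0.012,-0.001,0.157],[0,0,0],0],
    [[-0.012,-0.001,0.157],[0,0,0],0],
    [[-0.012,-0.001,0.157],[0,0,0],0],
    [[-0.012,-0.001,0.157],[0,0,0],0],
    [[-0.012,-0.001,0.157],[0,0,0],0],
    [[-0.012,-0.001,0.157],[0,0,0],0],
    [[-0.012,-0.001,0.157],[0,0,0],0],
    [[-0.012,-0.001,0.157],[0,0,0],0]
  ],
  "newtons": 60
}}

```text
time: 12.7
eef_pos: [0.5461, -0.2672, 0.0924]
ee_rot: [0.0, -0.016, 1.0, -0.0]
wrist_force: [-0.9, 1.0, 5.9]
opening: 0.278
gripper_force: 58.5
```

Call:
{"api": "send_rows", "payload": {
  "motion": [
    [[0,0,-0.01],[0,0,0],0],
    [[0,0,-0.025],[0,0,0],0],
    [[0,0,-0.045],[0,0,0],0],
    [[0,0,-0.07],[0,0,0],0],
    [[0,0,-0.1],[0,0,0],0],
    [[0,0,-0.12],[0,0,0],0],
    [[0,0,-0.12],[0,0,0],0],
    [[0,0,-0.12],[0,0,0],0]
  ]
}}

```text
time: 13.37
eef_pos: [0.5461, -0.2672, 0.2127]
ee_rot: [0.001, -0.016, 1.0, -0.0]
wrist_force: [-0.1, 0.3, -1.8]
opening: 0.279
gripper_force: 58.8
```

```bash
cat >> h.py <<'E'
yaw=np.radians(1.79)
def face(yaw=yaw):
    n=np.array([-np.sin(.3)*np.cos(yaw),-np.sin(.3)*np.sin(yaw),np.cos(.3)]);y=np.array([-np.sin(yaw),np.cos(yaw),0])
    return n,Ro.from_matrix(np.c_[np.cross(y,-n),y,-n])
E
python3 - <<'E'
from workcell import sense
from h import *
s=sense();n,Rt=face();print(s["eef_pos"],s["wrist_force"],s["opening"])
go(s,np.array([.65,-.0745,.045])+n*(.0764+.05),Rt)
E
```

```text
[ 0.54606051 -0.26723552  0.21270901] [-0.12285348  0.26608731 -1.79872468] 0.2794793840210604
shift [-0.0725  0.1894  0.0469] turn [-0.001  -0.2985  0.    ]
```

Call:
{"api": "send_rows", "payload": {
  "motion": [
    [[-0.01,0.025,0],[0,-0.05,0],0],
    [[-0.02,0.06,0],[0,-0.12,0],0],
    [[-0.035,0.09,0.01],[0,-0.18,0],0],
    [[-0.05,0.12,0.02],[0,-0.24,0],0],
    [[-0.06,0.15,0.03],[0,-0.2985,0],0],
    [[-0.07,0.175,0.04],[0,-0.2985,0],0],
    [[-0.0725,0.1894,0.047],[0,-0.2985,0],0],
    [[-0.0725,0.1894,0.047],[0,-0.2985,0],0],
    [[-0.0725,0.1894,0.047],[0,-0.2985,0],0],
    [[-0.0725,0.1894,0.047],[0,-0.2985,0],0],
    [[-0.0725,0.1894,0.047],[0,-0.2985,0],0]
  ]
}}

```text
time: 14.28
eef_pos: [0.6123, -0.0765, 0.1648]
ee_rot: [0.149, -0.015, 0.989, 0.002]
wrist_force: [0.5, 0.0, -1.9]
opening: 0.275
gripper_force: 59.0
```

Run:
```python
from workcell import sense,read_camera
from h import *
import cv2
s=sense();c=read_camera("wrist");cs=read_camera("scene");ct=read_camera("top")
print(s["time"],s["eef_pos"],s["wrist_force"])
cv2.imwrite("pics/w4.png",np.hstack([cv2.resize(c["img"][60:360,100:400],(400,400)),cv2.resize(cs["img"][150:260,190:300],(400,400),interpolation=cv2.INTER_CUBIC)])[...,::-1])
v,u=np.mgrid[0:384,0:512];u=u.ravel();v=v.ravel();P=wpts(s,c,u,v);d=c["depth"].ravel()
h=cv2.cvtColor(c["img"],cv2.COLOR_RGB2HSV).reshape(-1,3).astype(int)
m=(h[:,0]>98)&(h[:,0]<125)&(h[:,1]>120)&(d>.05)&(abs(P[:,2]-.045)<.012)&(P[:,1]<-.05)&(P[:,1]>-.1)
print("dot",m.sum(),P[m].mean(0),P[m].min(0),P[m].max(0),u[m].mean(),v[m].mean())
# face plane fit
n,Rt=face();D=P[m].mean(0) if m.sum() else np.array([.65,-.0745,.045])
a=(np.linalg.norm(P-D,axis=1)<.022)&(d>0)&(abs((P-D)@n)<.008);q=P[a];w=np.linalg.svd(q-q.mean(0),full_matrices=False)[2][2];print("normal",w*np.sign(w[2]),n,a.sum(),"mean off",((q-D)@n).mean())
r=(h[:,0]<8)&(h[:,1]>130)&(d>0)&(np.linalg.norm(P-s["eef_pos"],axis=1)<.12)
T=R(s).inv().apply(P-s["eef_pos"])
print("red tip (tool)",r.sum(),T[r].mean(0) if r.sum() else 0,T[r].max(0) if r.sum() else 0)
print("pred tip",s["eef_pos"]+.0764*R(s).as_matrix()[:,2])
```

```text
14.2833 [ 0.61233016 -0.07649152  0.16477366] [ 0.46882304  0.00766835 -1.91155537]
dot 126 [ 0.64853496 -0.07522077  0.0449424 ] [ 0.62621849 -0.09438269  0.03432793] [ 0.65536435 -0.0690925   0.04763322] 261.1746031746032 183.27777777777777
normal [-0.299069   -0.01008512  0.95417819] [-0.295376   -0.00923096  0.95533649] 1272 mean off -0.0005333248085269722
red tip (tool) 24 [ 0.00741681 -0.00331999 -0.01067848] [0.02039921 0.05537035 0.07266208]
pred tip [ 0.6347791  -0.07582078  0.09174932]
```

View pics/w4.png

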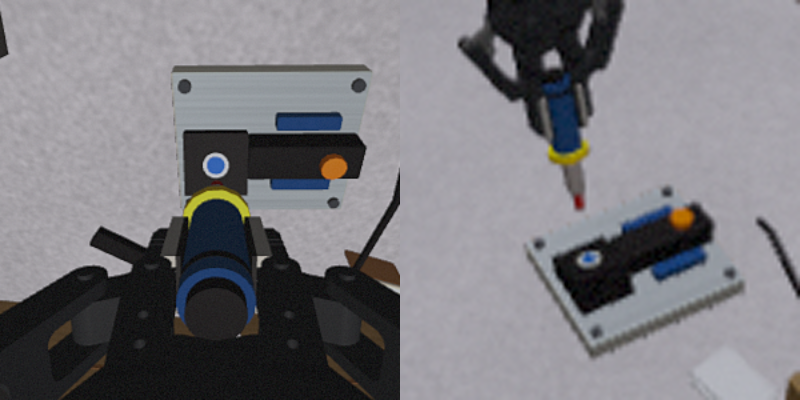

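The left wrist view shows the gauge with its collar at (217,195) and the dot at (216,165). The right scene crop shows the gauge held with its red tip at (578,202) above the dot at (588,258), and the pin still down. I'll refine the dot and the gauge axis in the grip.

Run:
```python
from workcell import sense,read_camera
from h import *
import cv2
s=sense();c=read_camera("wrist");cs=read_camera("scene");ct=read_camera("top");n,Rt=face()
v,u=np.mgrid[0:384,0:512];u=u.ravel();v=v.ravel()
def hsv(c):return cv2.cvtColor(c["img"],cv2.COLOR_RGB2HSV).reshape(-1,3).astype(int)
for nm,cc in(("wrist",c),("scene",cs),("top",ct)):
    P=wpts(s,cc,u,v) if nm=="wrist" else pts(cc,u,v)
    h=hsv(cc);d=cc["depth"].ravel();ok=d>.05
    rr=np.hypot(P[:,0]-.6495,P[:,1]+.075)
    m=ok&(h[:,0]>98)&(h[:,0]<125)&(h[:,1]>110)&(rr<.012)&(abs(P[:,2]-.045)<.01)
    w=ok&(rr<.015)&(abs(P[:,2]-.045)<.01)&((h[:,2]>110))
    for k in(m,w):
        if k.sum():
            q=Rt.inv().apply(P[k]-[.65,-.075,.045]);C,r=cv2.minEnclosingCircle((q[:,:2]*1000).astype(np.float32));
            p=np.array([.65,-.075,.045])+Rt.apply([C[0]/1e3,C[1]/1e3,np.median(q[:,2])]);print(nm,"dot",k.sum(),np.median(P[k],0).round(4),"circle",p.round(4),round(r,1))
    T=R(s).inv().apply(P-s["eef_pos"])
    g=ok&(np.hypot(T[:,0],T[:,1])<.03)&(T[:,2]>-.06)&(T[:,2]<.09)
    ye=g&(h[:,0]>20)&(h[:,0]<35)&(h[:,1]>120); re=g&((h[:,0]<8)|(h[:,0]>172))&(h[:,1]>120)&(T[:,2]>.04)
    for k,a in(("yellow",ye),("red",re)):
        if a.sum(): print(nm,k,a.sum(),np.median(T[a],0).round(4),T[a].min(0).round(4),T[a].max(0).round(4),u[a].mean().round(1),v[a].mean().round(1))
# scene projection of predicted tip and gauge axis
T=np.linalg.inv(cs["world_from_camera"])
for z in(.0224,.0584,.0764):
    p=s["eef_pos"]+z*R(s).as_matrix()[:,2];k=cs["K"]@(T[:3,:3]@p+T[:3,3]);print("pred px",z,(k[:2]/k[2]).round(1))
```

```text
wrist dot 126 [ 0.649  -0.0752  0.0448] circle [ 0.6489 -0.0751  0.0451] 6.6
wrist dot 292 [ 0.6491 -0.0751  0.0448] circle [ 0.649  -0.0749  0.0449] 10.3
wrist yellow 580 [0.0119 0.0012 0.0161] [-0.0035 -0.023  -0.0577] [0.0169 0.0196 0.0227] 261.7 212.2
wrist red 20 [0.0038 0.0015 0.0692] [ 0.0019 -0.0022  0.0529] [0.0075 0.0045 0.0735] 262.4 196.6
scene dot 6 [ 0.6492 -0.0742  0.0449] circle [ 0.6462 -0.0747  0.0437] 7.1
scene dot 20 [ 0.6504 -0.0737  0.0455] circle [ 0.6486 -0.0743  0.0448] 10.4
scene yellow 35 [-0.0121 -0.004   0.0172] [-0.0211 -0.0149  0.0138] [0.0063 0.0161 0.031 ] 236.0 192.2
scene red 5 [-0.0048  0.0009  0.0644] [-0.0063 -0.0026  0.0617] [-0.0034  0.0021  0.0708] 238.6 204.8
pred px 0.0224 [235.5 191.8]
pred px 0.0584 [237.6 202.2]
pred px 0.0764 [238.6 207.2]
```

Run:
```python
from workcell import sense
from h import *
s=sense();n,Rt=face()
for k in(.004,-.005): go(s,np.array([.649,-.075,.045])+n*(.0764+k)-.001*Rt.as_matrix()[:,1],Rt)
```

```text
shift [ 0.0004 -0.0012  0.045 ] turn [-0.0002 -0.0013 -0.0005]
shift [ 0.0004 -0.0012  0.054 ] turn [-0.0002 -0.0013 -0.0005]
```

Call:
{"api": "send_rows", "payload": {
  "motion": [
    [[0,-0.001,0.015],[0,-0.001,0],0],
    [[0,-0.001,0.03],[0,-0.001,0],0],
    [[0,-0.001,0.04],[0,-0.001,0],0],
    [[0,-0.001,0.045],[0,-0.001,0],0],
    [[0,-0.001,0.045],[0,-0.001,0],0],
    [[0,-0.001,0.045],[0,-0.001,0],0],
    [[0,-0.001,0.045],[0,-0.001,0],0],
    [[0,-0.001,0.045],[0,-0.001,0],0],
    [[0,-0.001,0.045],[0,-0.001,0],0]
  ]
}}

```text
time: 15.33
eef_pos: [0.6259, -0.0762, 0.1224]
ee_rot: [0.15, -0.015, 0.989, 0.002]
wrist_force: [-0.9, 0.5, -2.4]
opening: 0.276
gripper_force: 59.0
```

```bash
cat > rd.py <<'E'
from workcell import sense,read_camera
from h import *
n,Rt=face();F=[];Z=[]
for i in range(8):
    s=sense();F.append(s["wrist_force"]@n);Z.append((s["eef_pos"]-[.649,-.075,.045])@n);read_camera("top")
print("Fn",np.mean(F).round(2),np.std(F).round(2),"gap mm",((np.mean(Z)-.0764)*1e3).round(2));go(s,np.array([.649,-.075,.045])+n*(.0764-.005)-.001*Rt.as_matrix()[:,1],Rt)
E
python3 rd.py
python3 - <<'E'
from workcell import read_camera
import cv2,numpy as np
c=read_camera("wrist");s=read_camera("scene")
cv2.imwrite("pics/w5.png",np.hstack([cv2.resize(c["img"][130:280,187:337],(400,400),interpolation=cv2.INTER_CUBIC),cv2.resize(s["img"][180:250,205:275],(400,400),interpolation=cv2.INTER_CUBIC)])[...,::-1])
E
```

```text
Fn -1.49 0.34 gap mm 4.1
shift [ 0.0005 -0.0006  0.0089] turn [-0.     -0.0004 -0.    ]
```

View pics/w5.png

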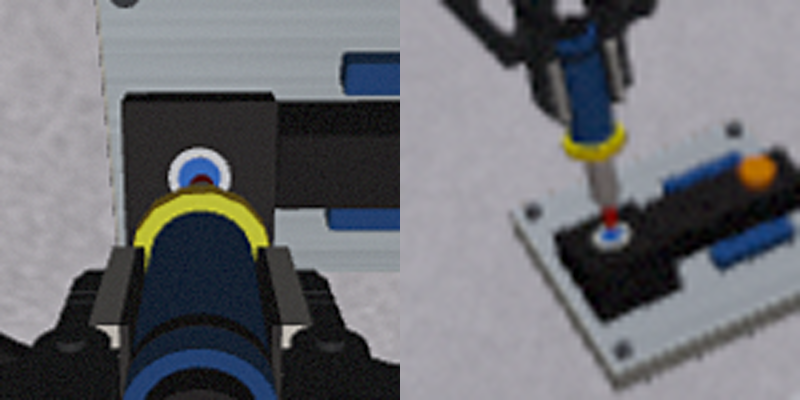

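The wrist crop shows the red tip (203,182) over the dot (200,175), and the scene crop shows the tip (610,215) just above the dot (610,235), so it's well aligned. Creeping in.

Call:
{"api": "send_rows", "payload": {
  "motion": [
    [[0,0,0.002],[0,0,0],0],
    [[0,0,0.004],[0,0,0],0],
    [[0,0,0.006],[0,0,0],0],
    [[0,0,0.006],[0,0,0],0],
    [[0,0,0.006],[0,0,0],0],
    [[0,0,0.006],[0,0,0],0]
  ]
}}

```text
time: 16.33
eef_pos: [0.6275, -0.0761, 0.1161]
ee_rot: [0.149, -0.015, 0.989, 0.002]
wrist_force: [-0.0, 0.4, -0.3]
opening: 0.276
gripper_force: 59.0
```

```bash
python3 rd.py
```

```text
Fn -0.24 0.52 gap mm -2.1
shift [ 0.0005 -0.0006  0.0029] turn [-0.0001 -0.0004 -0.    ]
```

Call:
{"api": "send_rows", "payload": {
  "motion": [
    [[0,0,0.001],[0,0,0],0],
    [[0,0,0.002],[0,0,0],0],
    [[0,0,0.0027],[0,0,0],0],
    [[0,0,0.0027],[0,0,0],0],
    [[0,0,0.0027],[0,0,0],0],
    [[0,0,0.0027],[0,0,0],0]
  ]
}}

```text
time: 17.23
eef_pos: [0.6283, -0.0761, 0.1135]
ee_rot: [0.149, -0.015, 0.989, 0.002]
wrist_force: [-1.1, -0.2, 0.6]
opening: 0.276
gripper_force: 59.0
```

```bash
python3 rd.py; sed -i 's/range(8)/range(20)/' rd.py; python3 rd.py
python3 - <<'E'
from workcell import read_camera
import cv2,numpy as np
c=read_camera("wrist");s=read_camera("scene")
cv2.imwrite("pics/w6.png",np.hstack([cv2.resize(c["img"][130:280,187:337],(400,400),interpolation=cv2.INTER_CUBIC),cv2.resize(s["img"][180:250,205:275],(400,400),interpolation=cv2.INTER_CUBIC)])[...,::-1])
E
```

```text
Fn 1.17 0.42 gap mm -4.82
shift [ 0.0005 -0.0006  0.0002] turn [-0.     -0.0004 -0.    ]
Fn 1.02 0.46 gap mm -4.85
shift [ 0.0004 -0.0006  0.0001] turn [-0.     -0.0005 -0.    ]
```

View pics/w6.png

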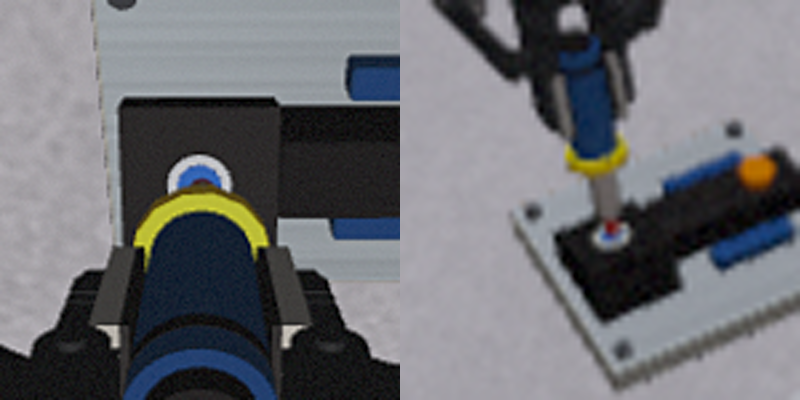

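The view shows the tip on the dot at (610,232) in the scene half and (202,187) in the wrist half, with the pin down. Both the 2.5 N force and the 4.85 mm depth mean the sprung tip is about halfway in. Handing in.

```bash
python3 -c "from workcell import finish_job;print(finish_job())"
```

```text
the job is handed in; nothing more can be done
None
```

The job is handed in: the pin is fully down, the mallet stands back where it started, and the gauge tip is held on the blue dot, square to the face and about halfway in (about 2.5 N, 4.85 mm).

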